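Take the plug gauge out of its clamshell case

ROBOT

A 6-joint arm with a two-finger parallel gripper is mounted at the origin on a cart in front of the work surface, level with it; the furniture and walls round the work are solid. World frame = base frame: x ahead of the robot, y to its left, z up, the work surface at z = 0. Lengths are in m, angles in degrees, forces in N, time in s.
With the tool pointing down it reaches from about 0.4 to 0.825 m from the base axis. Payload 7 kg.
Tool frame: the origin (TCP) lies at the very end of the fingers, on their centre line; the grasp point (between the pads) lies 19 mm behind it (ctrl.hold_point_z is the distance from the TCP to the grasp point, in m); z points along the fingers, y is the line along which they close (so a half turn about z gives the same grasp; the last joint's range is limited). The gripper opens to 88 mm and grips with 3 to 60 N. Pads are 19 mm wide; open, the fingers measure 130 mm over their backs; the gripper's body (78 mm by 193 mm) begins 47 mm behind the grasp point.
Start: joints at [-60.04, 20.546, 0.682, 0, -70.136, -16.507], TCP at [0.157, -0.656, 0.227] pointing down, gripper open.
Joint ranges: [-176.03, 176.03], [-82.01, 121.73], [-58.28, 71.71], [-173.87, 95.51], [-174.79, -0.11], [-173.66, 173.66]. Speed limits (degrees/s): [136.94, 136.94, 172.46, 180, 180, 180].

INTERFACE

Orientations are given as [roll, pitch, yaw] about the fixed x, y, z axes, in that order (R = Rz(yaw) Ry(pitch) Rx(roll)).
In Python, from plant import sensors, viewer, workorder, ctrl gives the robot as it stands.
- The arm moves only by the shell command python3 -m pendant 'ROWS'. ROWS is JSON, a list of rows, each a list of 3 entries, a list of its own where there are three numbers: the opening, from -1 (shut) to 1 (fully open), so that 0 is half open, then the shift along the tool's x, y, z in m, then the turn, a rotation vector about the tool's x, y, z in degrees. A call has 1 to 10 rows; each row is the pose to reach, as a shift and turn from the pose commanded when the call began, along the tool's axes at that moment; what a row does not reach only later rows make up. A row lasts 1/12 s, in which the tool goes at most 41.7 mm and 7.16 degrees, less where a joint would pass 70% of its speed; a pose out of reach is approached as far as the arm can. A call with a gripper value outside its range is refused whole. The fingers move at their own pace and stop on an object; the grip force is fixed at half the most. Time passes only in rows, so rows that repeat a pose let the fingers close. It gives the time, the measured TCP pose, the force, the opening and the grip force at its end, in the units of the state.
- sensors.get_obs(): the state, without advancing time (a new reading comes with each control period).
- viewer.snapshot(name): name is "side" or "top" or "wrist"; returns the picture (384x512x3 uint8, red, green, blue); there is no depth.
- viewer.camera_params(name): a dict with "fx", "fy", "cx", "cy" (pixels), "extrinsics" (4x4, takes a point from world to camera coordinates). Camera axes: x right, y up, looking along -z (the intrinsics and any distortion apply to the point x, -y, -z); pixel columns grow to the right and rows downward; lengths in m; the calibration is good to about 2 mm. A picture is of the moment at which its call begins: read the wrist's pose just before it. camera_params takes no time and is no camera call; for the wrist camera it gives the pose at the moment of the call.
- workorder.close_job(): hands the job in; it is judged then, once.
The state is a dict: "clock": time; "joint_pos": joint angles; "qvel": joint speeds; "tau": joint torques, N m; "tool_pos": TCP position; "orientation": TCP orientation; "force": force on the tool from outside, world axes, zero at the start; "moment": the same for the moment, N m; "opening": finger opening in m; "gripper_force": force on a finger pad.
Only numpy, scipy, OpenCV 4.12 (cv2) and the standard library are available. Lean on these libraries where they do the work, as an engineer would, in place of code of your own. Each camera call takes 0.05 s, during which the arm holds its last target. There are 200 camera calls.

TASK

Open the black gauge case by swinging its lid up from the front lip and past its balance point, so that it stays open on its own. Then pull the plug gauge up out of its two spring clips and lay it gently on the brown card pad beside the square chute opening, lengthwise and with the handle's middle over the middle of the pad, ready for use. Leave the lid standing open and everything else where it is.

Things in the scene. Friction and masses are not known exactly. Their poses are not given: they have to be found in the camera images.
- case: Black moulded clamshell case, 130 deep (x) x 170 wide (y) x 80 mm high, fixed to the table. Origin: centre of its underside; z up. Front (own -x, with the lip) towards the robot, hinge along the rear top edge (+x). Below the lid it is an open tub, walls 5 mm thick and 54 mm high, inner floor at z = 12 mm. Its two front latches hang undone.
- gauge_nest (a point): Where the gauge handle's centre lies in the case (case x -5, y -8, z 36 mm), handle along the case's y. The gauge rests on two 13 mm wide clip blocks, 29 mm to either side of this point along y; between them, 21 mm to either side of it, there is free room round the handle down to the floor, 24 mm below this point.
- case_hinge (a point): Middle of the lid's hinge axis (parallel to the case's y), 65 mm behind the case's centre and 55 mm above the table.
- lid_lip (a point): Middle of the lower front edge of the lid's lip; moves with the lid. The lip is a flat tongue, 80 mm long (along the case's y), 6 mm thick, 18 mm proud of the lid's front wall. With the lid shut this point is 83 mm in front of the case's centre, 56 mm above the table, 148 mm from the hinge axis. Under the lip is only free air before the case's upright front wall.
- lid (a joint): Angle of the lid in rad: 0 shut, 1.75 fully open, leaning back on its stop. The lid is a shallow shell, 25 mm deep and hollow below, about 0.26 kg, on a free hinge: it balances near 1.33, falls shut below that and falls back onto its stop, where it stays, above it. About 1.5 N upward at the lip lift it.
- gauge: Double-ended plug gauge, 144 mm long, about 0.24 kg: octagonal aluminium handle, 28 mm across flats, 80 mm long, with a 16 mm thick steel pin at each end, the longer at its own +y. Origin: underside of the handle's middle; y along it, z up. Two spring clips hold the handle 29 mm either side of the middle; pulling it straight up takes about 6 to 9 N, then it snaps free.
- gauge_middle (a point): Centre of the gauge's handle, on its axis, 14 mm above the gauge's origin.
- card_pad: Brown pad of carton, 70 mm (its x) x 95 mm (its y) x 8 mm thick, with cut corners, fixed flat on the table left of the square chute opening (not the scrap of card farther back among the wheels); its long side runs along its y. Origin: centre of its underside.
- oil_can: Bystander: blue spray can with a red cap, 53 mm thick, 182 mm high, upright. Origin: centre of its underside.
- loose_bearing: Bystander: ball bearing, 32 mm across, 10 mm high, lying flat. Origin: centre of its underside.
Not all that is in view belongs to the job. Of the things like the card_pad, leave any that is orange; of the rest the larger one is meant.

How it is judged (in metres and radians):
On the way, in this order (a step that is already met when the one before it is completed fails the run):
1. the lid stands open past its balance point on its own, untouched (value of joint lid above 1.6 rad and contact force between the fingers and lid below 0.1 N and velocity of joint lid below 0.2 rad/s), for 0.2 s.
2. the gauge is lifted clear of the case (z of gauge in the frame of case above 0.09 m and value of joint lid above 1.6 rad), for 0.1 s.
At the end, for the whole second after the job is handed in: The gauge lies still on the card pad, its handle's middle within 20 mm of the pad's centre and its length within 0.3 rad (17 degrees) of the pad's long side, let go; the lid still stands open (over 1.6 rad) (horizontal distance between gauge_middle and card_pad below 0.02 m and angle between the y axis of gauge and the y axis of card_pad, either way round below 0.3 rad and contact force between gauge and card_pad above 0.8 N and z of gauge_middle in the frame of card_pad below 0.026 m and linear speed of gauge below 0.02 m/s and value of joint lid above 1.6 rad); the robot touches nothing.
It fails at once if a bystander is pushed away (more than 20 mm) or knocked over (distance of any of oil_can, loose_bearing from where it was at the start of the episode above 0.02 m or angle between oil_can's own z axis and vertical above 0.4 rad).
It fails at once if the gauge is let fall or banged down onto the pad (faster than 0.5 m/s just above it) (horizontal distance between gauge_middle and card_pad below 0.06 m and z of gauge in the frame of card_pad below 0.045 m and linear speed of gauge above 0.5 m/s).
It also fails if it takes over 61 s, if anything falls off the work surface, if the arm or the gripper's body presses on something with over 40 N, if the wrist force passes 120 N, or if a joint passes its speed limit or range.

## Working session

There is one attempt and no reset: what is moved stays moved. The work goes in short steps, Python scripts to look and compute and a shell command to move; the robot and the scene stay as the last step left them, time stands still between calls to the robot, and variables do not carry over. Pictures are saved under pics/ and viewed, at most 10 in all, crops included, and the job is handed in when it is done.

```bash
ls; mkdir -p pics; cat > h.py <<'E'
import numpy as np, cv2
from plant import sensors, viewer, workorder, ctrl
def snap(n,f):
    im=viewer.snapshot(n); cv2.imwrite('pics/'+f,cv2.cvtColor(im,cv2.COLOR_RGB2BGR)); return im
def ray(n,u,v,z,p=None):
    p=p or viewer.camera_params(n); E=np.array(p['extrinsics']); 
    d=np.array([(u-p['cx'])/p['fx'],-(v-p['cy'])/p['fy'],-1.0])
    R=E[:3,:3]; c=-R.T@E[:3,3]; w=R.T@d
    return c+w*(z-c[2])/w[2]
def proj(n,P,p=None):
    p=p or viewer.camera_params(n); E=np.array(p['extrinsics'])
    q=E[:3,:3]@np.array(P)+E[:3,3]
    return np.array([p['cx']+p['fx']*q[0]/-q[2], p['cy']-p['fy']*q[1]/-q[2]])
E
python3 - <<'E'
from h import *
a=snap('top','top0.png'); b=snap('side','side0.png')
for n in('top','side','wrist'):
    p=viewer.camera_params(n); print(n,{k:(np.round(v,3).tolist()) for k,v in p.items()})
print(sensors.get_obs()); print(ctrl.hold_point_z)
E
```

```text
pics
top {'fx': 449.404, 'fy': 449.404, 'cx': 256.423, 'cy': 181.439, 'extrinsics': [[0.004, -1.0, -0.013, 0.388], [0.996, 0.003, 0.089, -0.532], [-0.089, -0.014, 0.996, -1.252], [0.0, 0.0, 0.0, 1.0]]}
side {'fx': 354.877, 'fy': 354.877, 'cx': 252.145, 'cy': 195.732, 'extrinsics': [[-0.963, -0.268, 0.008, 0.6], [0.15, -0.513, 0.845, 0.075], [-0.223, 0.815, 0.535, -1.295], [0.0, 0.0, 0.0, 1.0]]}
wrist {'fx': 294.275, 'fy': 294.275, 'cx': 251.224, 'cy': 190.884, 'extrinsics': [[-0.233, 0.972, 0.001, 0.676], [-0.936, -0.224, -0.271, 0.035], [-0.264, -0.065, 0.962, -0.391], [0.0, 0.0, 0.0, 1.0]]}
{'clock': 0.1, 'joint_pos': array([-6.00392978e+01,  2.05872146e+01,  6.39289363e-01, -1.66858549e-02,
       -7.01336547e+01, -1.65073458e+01]), 'qvel': array([ 0.00447485,  0.05024518,  0.0419363 ,  0.08188309, -0.04574976,
       -0.01142464]), 'tau': array([-1.08100619e-03, -5.84166133e+01,  2.93748933e+01,  7.01544553e+00,
        1.01290934e-02, -6.95118842e-05]), 'tool_pos': array([ 0.15692124, -0.65607559,  0.225723  ]), 'orientation': array([ 1.79917325e+02, -8.14190916e-03, -1.66552319e+02]), 'force': array([-0.61462946, -0.58291332, -0.19857609]), 'moment': array([ 0.00656399,  0.04468291, -0.01512021]), 'gripper_force': 0.0, 'opening': 0.08778320136251033}
0.0188
```

View pics/top0.png

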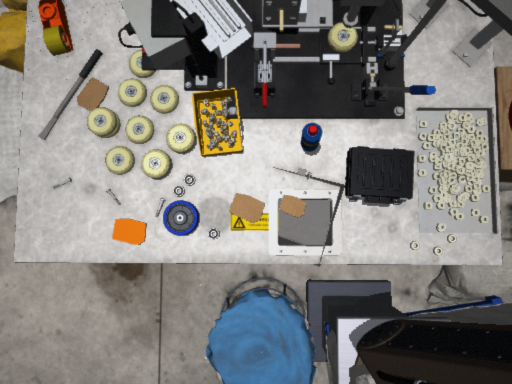

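View pics/side0.png

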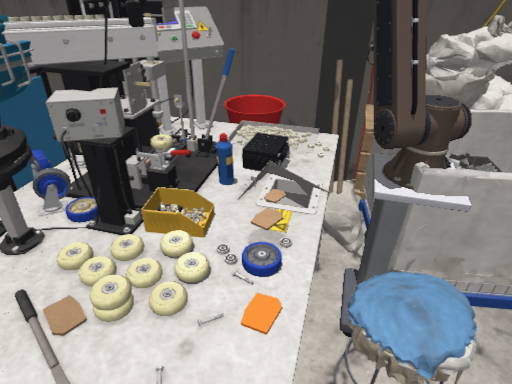

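Top view: the case is at (380,175) and the can at (312,137). Pad candidates are brown (248,208) left of the chute, a smaller brown piece (292,206) at the chute, brown scrap (93,93) among the wheels, and orange (130,231). My choice is (248,208); I'll check it in a close crop.

```bash
python3 - <<'E'
from h import *
im=cv2.imread('pics/top0.png')
c=im[120:270,220:430]; cv2.imwrite('pics/c1.png',cv2.resize(c,None,fx=3.8,fy=3.8,interpolation=cv2.INTER_CUBIC))
p=viewer.camera_params('top')
for n,u,v,z in [('pad',248,208,.008),('small',292,206,.008),('case',380,175,.08),('can',312,132,.182),('bear1',190,180,.01),('bear2',179,191,.01),('bear3',214,233,.01)]: print(n,ray('top',u,v,z,p).round(3))
hsv=cv2.cvtColor(im,cv2.COLOR_BGR2HSV)
m=cv2.inRange(hsv,(8,60,80),(20,190,230)); 
cs,_=cv2.findContours(m,0,2)
for k in cs:
    if cv2.contourArea(k)>150: print(cv2.contourArea(k),cv2.minAreaRect(k))
E
```

```text
pad [0.455 0.414 0.008]
small [0.462 0.288 0.008]
case [0.544 0.053 0.08 ]
can [0.642 0.248 0.182]
bear1 [0.535 0.582 0.01 ]
bear2 [0.504 0.613 0.01 ]
bear3 [0.384 0.51  0.01 ]
391.5 ((292.5500183105469, 205.85000610351562), (24.98199462890625, 18.341211318969727), 18.434947967529297)
649.5 ((246.98223876953125, 207.24261474609375), (32.30769729614258, 23.384618759155273), 22.61986541748047)
601.0 ((91.69229888916016, 94.4615249633789), (22.74271011352539, 31.61791229248047), 33.6900634765625)
1163.5 ((504.0, 118.0), (102.0, 14.0), 90.0)
```

View pics/c1.png

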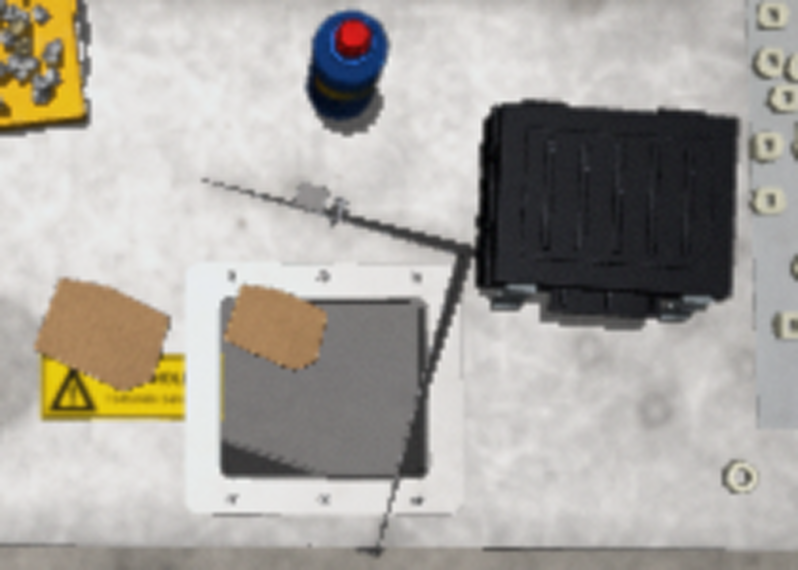

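```bash
python3 - <<'E'
from h import *
f=lambda x,y:(x/3.8+220-.4,y/3.8+120-.4)
p=viewer.camera_params('top')
for n,c,z in [('lipL',(550,318),.06),('lipR',(645,326),.06),('RR',(740,118),.08),('FR',(730,297),.08),('RL',(505,103),.08),('FL',(497,287),.08),
 ('p1',(60,278),.008),('p2',(170,320),.008),('p3',(158,372),.008),('p4',(125,391),.008),('p5',(35,347),.008)]:
    print(n,ray('top',*f(*c),z,p).round(4))
W=viewer.camera_params('wrist');E=np.array(W['extrinsics']);print('wcam',(-E[:3,:3].T@E[:3,3]).round(3))
E
```

```text
lipL [0.468  0.0923 0.06  ]
lipR [0.4625 0.024  0.06  ]
RR [ 0.6112 -0.0416  0.08  ]
FR [ 0.4826 -0.031   0.08  ]
RL [0.6218 0.1265 0.08  ]
FL [0.4892 0.1341 0.08  ]
p1 [0.4992 0.4503 0.008 ]
p2 [0.4676 0.3669 0.008 ]
p3 [0.4284 0.3758 0.008 ]
p4 [0.4141 0.4006 0.008 ]
p5 [0.4469 0.4688 0.008 ]
wcam [ 0.087 -0.675  0.385]
```

```bash
cat >> h.py <<'E'
from scipy.spatial.transform import Rotation as Ro
CASE=np.array([.550,.049]); CY=-3.6
def Rt(yaw,a):  # tool y ~ closing; yaw of tool x, a = tilt forward (tip pointing away from robot) deg
    return Ro.from_euler('xyz',[180,0,yaw])*Ro.from_rotvec([0,a,0],degrees=True)
def go(pos,yaw,a,cur=None):
    o=sensors.get_obs(); p,e=(o['tool_pos'],o['orientation']) if cur is None else cur
    R=Ro.from_euler('xyz',e,degrees=True); T=Rt_(yaw,a)
    s=R.inv().apply(np.array(pos)-p); r=(R.inv()*T).as_rotvec(degrees=True)
    print('shift',s.round(4).tolist(),'turn',r.round(2).tolist(),'rows',np.ceil(max(np.linalg.norm(s)/.0417,np.linalg.norm(r)/7.16)))
def Rt_(yaw,a):
    return Ro.from_euler('xyz',[180,0,yaw],degrees=True)*Ro.from_rotvec([0,a,0],degrees=True)
def cw(x,y,z):  # case -> world
    c,s=np.cos(np.radians(CY)),np.sin(np.radians(CY)); return np.array([CASE[0]+c*x-s*y,CASE[1]+s*x+c*y,z])
E
python3 - <<'E'
from h import *
print(Rt_(176.4,45).apply([0,0,1]))
go([.45,-.30,.30],176.4,0)
go([.43,.055,.25],176.4,45,cur=([.45,-.30,.30],[180,0,176.4]))
E
```

```text
[-0.70571147  0.0443996  -0.70710678]
shift [-0.3678, 0.2783, -0.0739] turn [0.08, -0.02, 17.05] rows 12.0
shift [0.0423, 0.353, 0.05] turn [0.0, 45.0, -0.0] rows 9.0
```

```bash
sed -i 's/\[0,a,0\]/[0,-a,0]/g' h.py
python3 -m pendant '[[-1,[-0.03,0.025,-0.074],[0,0,4]],[-1,[-0.06,0.05,-0.074],[0,0,8]],[-1,[-0.09,0.075,-0.074],[0,0,12]],[-1,[-0.12,0.1,-0.074],[0,0,17]],[-1,[-0.15,0.12,-0.074],[0,0,17]],[-1,[-0.18,0.14,-0.074],[0,0,17]],[-1,[-0.21,0.165,-0.074],[0,0,17]],[-1,[-0.24,0.19,-0.074],[0,0,17]],[-1,[-0.27,0.21,-0.074],[0,0,17]],[-1,[-0.30,0.235,-0.074],[0,0,17]]]'
python3 - <<'E'
from h import *
go([.43,.055,.25],176.4,0)
E
```

```text
clock: 0.93
tool_pos: [0.3951, -0.3563, 0.3005]
orientation: [180.0, 0.0, 176.5]
force: [0.9, -0.8, -0.7]
opening: 0.0265
gripper_force: 0.0
shift [-0.0095, 0.4127, 0.0505] turn [0.0, 0.0, 0.06] rows 10.0
```

```bash

python3 -m pendant '[[-1,[0,0.04,0.0],[0,0,0]],[-1,[0,0.08,0],[0,0,0]],[-1,[0,0.12,0],[0,0,0]],[-1,[0,0.16,0],[0,-7,0]],[-1,[0,0.2,0],[0,-14,0]],[-1,[0,0.24,0],[0,-21,0]],[-1,[0,0.28,0],[0,-28,0]],[-1,[0,0.32,0],[0,-35,0]],[-1,[0,0.36,0],[0,-40,0]],[-1,[0,0.40,0],[0,-45,0]]]'
python3 - <<'E'
from h import *
print(sensors.get_obs()['joint_pos'].round(1)); snap('wrist','w1.png')
for P in [(-83,40,56),(-83,-40,56),(-65,85,80),(-65,-85,80)]: print(P,proj('wrist',cw(*(np.array(P)/1000))).round())
go([.43,.055,.20],176.4,45)
E
```

```text
clock: 1.77
tool_pos: [0.4154, -0.0481, 0.3069]
orientation: [-178.8, 33.8, 176.4]
force: [0.4, -0.6, 0.9]
opening: 0.0002
gripper_force: 0.0
[  42.8  -34.   -56.1   33.4  -49.2 -154.8]
(-83, 40, 56) [368.  81.]
(-83, -40, 56) [304.  81.]
(-65, 85, 80) [405. 105.]
(-65, -85, 80) [268. 105.]
shift [0.0536, 0.101, 0.0917] turn [-0.91, -10.89, 0.09] rows 4.0
```

View pics/w1.png

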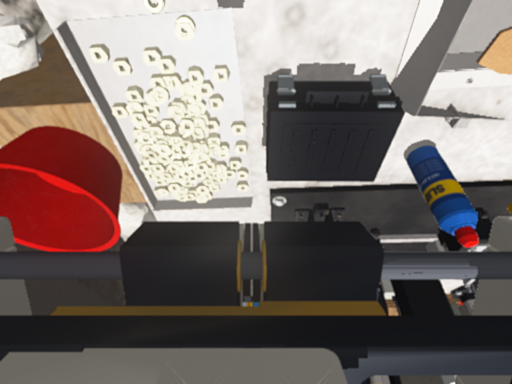

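The wrist view shows the lip at (337,72), close to the prediction of y≈81, with a thin upright plate to the left of the case. J3 is close to its limit, so I'll fit the arm's kinematics to find out which tilts it can reach.

```bash
cat > log.py <<'E'
from h import *
import json
o=sensors.get_obs(); open('log.jsonl','a').write(json.dumps([o['joint_pos'].tolist(),o['tool_pos'].tolist(),o['orientation'].tolist()])+'\n')
E
python3 log.py
python3 -m pendant '[[-1,[-0.02,0,0.03],[0,7,0]],[-1,[-0.04,0,0.06],[0,14,0]],[-1,[-0.04,0,0.06],[0,21,0]],[-1,[-0.04,0,0.06],[0,21,0]]]'; python3 log.py
python3 -m pendant '[[-1,[-0.02,0,0.03],[0,7,0]],[-1,[-0.04,0,0.06],[0,14,0]],[-1,[-0.04,0,0.06],[7,14,0]],[-1,[-0.04,0,0.06],[14,14,0]],[-1,[-0.04,0,0.06],[14,14,0]]]'; python3 log.py
cat > kin.py <<'E'
import numpy as np, json
from scipy.spatial.transform import Rotation as Ro
from scipy.optimize import least_squares
D=[([-60.039,20.587,.639,-.017,-70.134,-16.507],[.15692,-.65608,.22572],[179.917,-.008,-166.552])]+[json.loads(l) for l in open('log.jsonl')]
E=lambda a,d: Ro.from_euler(a,d,degrees=True)
def fk(q,k,s=None):
    s=S if s is None else s
    a1,H,L1,a2,L2,Lt,a6,j6=k
    R=E('z',q[0]); p=R.apply([a1,0,H])
    R=R*E('y',q[1]); p=p+R.apply([0,0,L1])
    R=R*E('y',s[0]*q[2]); p=p+R.apply([L2,0,a2])
    R=R*E('x',s[1]*q[3])*E('y',s[2]*q[4]); p=p+R.apply([Lt,0,a6])
    R=R*E('x',s[3]*q[5])
    return p,R*E('y',90)*E('z',j6)
def res(k,s):
    r=[]
    for q,p,e in D:
        P,R=fk(q,k,s); r+=list((P-np.array(p))*10)+list((R.inv()*E('xyz',e)).as_rotvec())
    return np.array(r)
import itertools
S=(-1,-1,-1,-1); K=None
def fit():
    global S,K
    best=None
    for s in itertools.product((-1,1),repeat=4):
        for j in (0,90,180,-90):
            f=least_squares(res,[0,.35,.4,0,.4,.25,0,j],args=(s,))
            if best is None or f.cost<best[0]: best=(f.cost,s,f.x)
    S,K=best[1],best[2]; return best
if __name__=='__main__':
    b=fit(); print(b[0],b[1],b[2].round(4)); print(res(b[2],b[1]).round(4).reshape(-1,6))
    json.dump([list(S),K.tolist()],open('k.json','w'))
E
python3 kin.py; cat log.jsonl
```

```text
clock: 2.15
tool_pos: [0.4864, -0.0523, 0.2771]
orientation: [-178.9, 12.0, 176.2]
force: [0.4, 0.2, -0.0]
opening: 0.0008
gripper_force: 0.0
clock: 2.57
tool_pos: [0.5352, -0.0588, 0.2247]
orientation: [-164.2, -1.8, 174.0]
force: [-1.5, 1.7, 0.1]
opening: 0.0002
gripper_force: 0.0
3.0840128886200904 (-1, -1, -1, -1) [ 9.960000e-02 -2.612000e-01  8.459000e-01  6.898000e-01 -1.696000e-01
  1.037200e+00  1.709000e-01  2.700001e+02]
[[ 1.6411  0.9971 -0.2613  0.      0.      0.    ]
 [ 0.3469 -0.4587  0.1187  0.     -0.     -0.    ]
 [-0.3788  1.2548  0.1952  0.     -0.     -0.    ]
 [-0.2332  0.5042 -0.0526 -0.     -0.     -0.    ]]
[[43.67830025507863, -34.25875170391522, -56.43505402539944, 33.971148317425765, -49.15739563133131, -155.93599257028248], [0.41586042377479454, -0.0437919304354765, 0.3073272676009717], [-179.09117055365624, 34.11304062334847, 176.40105212953804]]
[[22.05426755378599, -7.259910878926117, -28.961235323391996, 7.301867238447429, -58.168591952113744, -119.32367452514615], [0.48639699468061554, -0.05225519319153035, 0.27707431311341923], [-178.90072920220038, 11.988502229321501, 176.15089453704408]]
[[23.79667075133084, 10.271649622584585, -21.08591782309593, 13.704280955914896, -68.70704543534131, -125.71066067547886], [0.53520035512674, -0.05884119321656759, 0.22465337503486746], [-164.2430947140675, -1.7754718715096875, 173.96462430087922]]
```

```bash
sed -i 's/a1,H,L1,a2,L2,Lt,a6,j6=k/a1,H,L1,a2,L2,Lt,a6,j6,b,b6=k/; s/\[L2,0,a2\]/[L2,b,a2]/; s/\[Lt,0,a6\]/[Lt,b6,a6]/; s/,0,j\],args/,0,j,-.19,0],args/' kin.py
python3 -m pendant '[[-1,[0,0,-0.03],[0,0,-7]],[-1,[0.03,0.0,-0.06],[-5,-4,-14]],[-1,[0.06,0,-0.06],[-10,-8,-14]],[-1,[0.06,0,-0.06],[-10,-8,-14]]]'; python3 log.py; python3 kin.py
```

```text
clock: 2.9
tool_pos: [0.4736, -0.0372, 0.2938]
orientation: [-175.2, 4.9, -170.6]
force: [-1.8, -2.0, 0.4]
opening: 0.0006
gripper_force: 0.0
3.2796368726685814e-09 (-1, -1, -1, -1) [-0.000e+00  1.988e-01  6.016e-01 -0.000e+00  4.636e-01  3.780e-01
 -0.000e+00  2.700e+02  0.000e+00 -1.918e-01]
[[ 0.  0.  0.  0.  0.  0.]
 [-0. -0.  0.  0.  0. -0.]
 [ 0. -0. -0.  0. -0. -0.]
 [ 0. -0. -0. -0. -0. -0.]
 [ 0. -0. -0.  0. -0. -0.]]
```

```bash
cat > ik.py <<'E'
from kin import *
import kin
s,k=json.load(open('k.json')); kin.S=tuple(s); K=k
LO=np.array([-176,-82,-58.2,-173.8,-174.7,-.2])+[0,0,1,1,1,0]; LO[5]=-173; HI=np.array([176,121.7,71.7,95.5,-.2,173])-[0,0,1,1,1,0]
def ik(p,R,q0):
    def f(q):
        P,T=fk(q,K); return np.r_[(P-p)*10,(T.inv()*R).as_rotvec()*2]
    r=least_squares(f,np.clip(q0,LO+.01,HI-.01),bounds=(LO,HI),x_scale=50)
    return r.x,np.linalg.norm(r.fun)
E
python3 - <<'E'
from ik import *
from h import cw
rng=np.random.default_rng(0)
q0=np.array(D[-1][0])
def T(a,phi,roll): # direction tilt a from down toward azimuth phi
    z=E('z',phi)*E('y',-a)*E('x',180)   # tool z = tilted; x axis
    return z*E('z',roll)
print(T(45,0,0).apply([0,0,1]))
for h in (.04,.12):
  for phi in (0,20,45,70,90,-45):
    row=[]
    for a in (15,25,35,45,55,70,90):
        P=cw(-.075,0,h) ; b=(9,None)
        for roll in (180,90,270,135,225):
          for t in range(3):
            q,e=ik(P,T(a,phi,roll),q0 if t==0 else rng.uniform(LO,HI))
            if e<b[0]: b=(e,roll)
            if e<1e-3: break
          if b[0]<1e-3: break
        row.append(f'{a}:{b[0]:.3f}/{b[1]}')
    print(h,phi,row)
E
```

```text
[ 7.07106781e-01 -1.22464680e-16 -7.07106781e-01]
0.04 0 ['15:0.074/270', '25:0.276/270', '35:0.167/90', '45:0.011/225', '55:0.270/180', '70:0.541/90', '90:0.000/180']
0.04 20 ['15:0.000/180', '25:0.144/135', '35:0.080/135', '45:0.000/180', '55:0.000/180', '70:0.061/225', '90:0.000/180']
0.04 45 ['15:0.000/180', '25:0.000/180', '35:0.000/180', '45:0.000/180', '55:0.000/180', '70:0.000/180', '90:0.000/180']
0.04 70 ['15:0.000/180', '25:0.000/180', '35:0.000/180', '45:0.000/180', '55:0.000/180', '70:0.000/180', '90:0.000/180']
0.04 90 ['15:0.000/180', '25:0.000/180', '35:0.000/180', '45:0.000/180', '55:0.000/180', '70:0.000/180', '90:0.000/180']
0.04 -45 ['15:0.000/90', '25:0.217/90', '35:0.392/270', '45:0.517/90', '55:0.587/90', '70:0.592/180', '90:0.425/90']
0.12 0 ['15:0.000/180', '25:0.198/90', '35:0.377/90', '45:0.169/270', '55:0.000/180', '70:0.395/90', '90:0.252/180']
0.12 20 ['15:0.000/180', '25:0.044/90', '35:0.196/90', '45:0.079/135', '55:0.000/180', '70:0.000/180', '90:0.000/180']
0.12 45 ['15:0.000/180', '25:0.000/180', '35:0.000/180', '45:0.000/180', '55:0.000/180', '70:0.000/180', '90:0.000/180']
0.12 70 ['15:0.000/180', '25:0.000/180', '35:0.000/180', '45:0.000/180', '55:0.000/180', '70:0.000/180', '90:0.000/180']
0.12 90 ['15:0.000/180', '25:0.000/180', '35:0.000/180', '45:0.000/180', '55:0.000/180', '70:0.000/180', '90:0.000/180']
0.12 -45 ['15:0.000/180', '25:0.005/135', '35:0.198/270', '45:0.355/135', '55:0.472/90', '70:0.564/90', '90:0.521/90']
```

```bash
cat > plan.py <<'E'
from ik import *
from h import cw, CY
def Rtool(a,phi):
    d=np.array([np.sin(np.radians(a))*np.cos(np.radians(phi)),np.sin(np.radians(a))*np.sin(np.radians(phi)),-np.cos(np.radians(a))])
    y=np.array([0,1,0])-d[1]*d; y/=np.linalg.norm(y); x=np.cross(y,d)
    M=np.c_[x,y,d]; return E('z',CY)*Ro.from_matrix(M)
def tcp(th,a,phi,s=.012,off=.010,y=-.015):   # case frame edge -> tcp world
    R=(E('z',-CY)*Rtool(a,phi)).as_matrix(); d=R[:,2]; n=-R[:,0]
    edge=np.array([.065-.148*np.cos(th),y,.055+.148*np.sin(th)+.001])
    return cw(*(edge+s*d-off*n))
E
python3 - <<'E'
from plan import *
q0=np.array(D[-1][0])
for phi in (0,20,30,45,60,75):
  for a in (15,20,25,30,40,50):
    R=Rtool(a,phi); q=q0; es=[];qs=[]
    for P in [tcp(0,a,phi)+[-.02,0,.08], tcp(0,a,phi)+[-.02,0,-.01]]+[tcp(t,a,phi) for t in np.arange(0,1.61,.2)]:
        q,e=ik(P,R,q); es.append(e); qs.append(q)
    n=-R.as_matrix()[:,0]
    print(phi,a,'n',n.round(2),'max err',np.round(max(es),4),'maxstep',np.abs(np.diff(qs,axis=0)).max(0).round())
E
```

```text
0 15 n [ 0.96 -0.06  0.26] max err 0.167 maxstep [ 5. 12.  5.  5. 13.  5.]
0 20 n [ 0.94 -0.06  0.34] max err 0.3203 maxstep [ 6. 12.  5.  8. 13. 12.]
0 25 n [ 0.9  -0.06  0.42] max err 0.4643 maxstep [ 7. 12.  5. 14. 16. 20.]
0 30 n [ 0.86 -0.05  0.5 ] max err 0.5677 maxstep [ 54.  14.   4. 168.  22. 215.]
0 40 n [ 0.76 -0.05  0.64] max err 0.3284 maxstep [14. 14.  8. 29. 13. 32.]
0 50 n [ 0.64 -0.04  0.77] max err 0.229 maxstep [24. 18.  9. 17. 26. 38.]
20 15 n [ 0.97 -0.06  0.24] max err 0.0674 maxstep [ 3. 11.  6.  5. 17.  4.]
20 20 n [ 0.94 -0.06  0.32] max err 0.1613 maxstep [ 5. 13.  6. 13. 14. 16.]
20 25 n [ 0.91 -0.06  0.4 ] max err 0.2125 maxstep [ 4. 14.  6. 21. 17. 24.]
20 30 n [ 0.88 -0.06  0.48] max err 0.228 maxstep [ 7. 15.  7. 43. 13. 50.]
20 40 n [ 0.78 -0.05  0.62] max err 0.2565 maxstep [19. 13.  5. 38.  6. 53.]
20 50 n [ 0.66 -0.04  0.75] max err 0.0782 maxstep [52. 27.  6. 47. 40. 93.]
30 15 n [ 0.97 -0.06  0.23] max err 0.0 maxstep [ 2. 10.  9.  4. 19.  5.]
30 20 n [ 0.95 -0.06  0.3 ] max err 0.0538 maxstep [ 2. 12.  4.  6. 17.  6.]
30 25 n [ 0.93 -0.06  0.37] 
[... 907 characters left out ...]
 maxstep [ 3. 10.  4. 10.  9. 15.]
60 30 n [ 0.96 -0.06  0.28] max err 0.0 maxstep [ 4. 11.  4. 11.  7. 17.]
60 40 n [ 0.92 -0.06  0.39] max err 0.0 maxstep [ 5. 12.  3. 10.  5. 19.]
60 50 n [ 0.86 -0.05  0.51] max err 0.0 maxstep [ 4. 13.  3.  8.  3. 18.]
75 15 n [ 1.   -0.06  0.07] max err 0.0 maxstep [ 1.  9.  4.  5. 12.  7.]
75 20 n [ 0.99 -0.06  0.09] max err 0.0 maxstep [ 1.  9.  4.  6. 11. 10.]
75 25 n [ 0.99 -0.06  0.12] max err 0.0 maxstep [ 2.  9.  4.  7.  9. 12.]
75 30 n [ 0.99 -0.06  0.15] max err 0.0 maxstep [ 2. 10.  4.  7.  8. 13.]
75 40 n [ 0.98 -0.06  0.21] max err 0.0 maxstep [ 2. 10.  3.  6.  7. 13.]
75 50 n [ 0.95 -0.06  0.29] max err 0.0 maxstep [ 2. 11.  3.  5.  6. 13.]
```

```bash
cat >> plan.py <<'E'
def rel(cur,P,R):
    p,e=cur; C=E('xyz',e); return C.inv().apply(np.array(P)-p).round(3).tolist(), (C.inv()*R).as_rotvec(degrees=True).round(1).tolist()
def now():
    from plant import sensors
    o=sensors.get_obs(); return o['tool_pos'],o['orientation']
E
python3 - <<'E'
from plan import *
R=Rtool(30,45); c=now(); A=tcp(0,30,45)+[-.03,0,.09]
print(A,rel(c,A,R)); c2=(A,R.as_euler('xyz',degrees=True)); print(c2)
print(rel(c2,tcp(0,30,45)+[-.03,0,0],R),rel(c2,tcp(0,30,45),R),tcp(0,30,45))
E
```

```text
[0.43148266 0.04379041 0.13182805] ([0.042, 0.1, 0.151], [-22.2, -18.9, 10.2])
(array([0.43148266, 0.04379041, 0.13182805]), array([159.29518895,  22.2076543 , 176.4       ]))
([0.034, -0.029, 0.078], [0.0, -0.0, 0.0]) ([0.006, -0.032, 0.089], [0.0, -0.0, 0.0]) [0.46148266 0.04379041 0.04182805]
```

```bash

python3 -m pendant '[[-1,[0.01,0.02,0.03],[-5,-4,2]],[-1,[0.02,0.04,0.06],[-10,-8,4]],[-1,[0.03,0.06,0.09],[-15,-12,6]],[-1,[0.04,0.08,0.12],[-20,-16,8]],[-1,[0.042,0.1,0.151],[-22.2,-18.9,10.2]],[-1,[0.042,0.1,0.151],[-22.2,-18.9,10.2]],[-1,[0.042,0.1,0.151],[-22.2,-18.9,10.2]]]'
python3 - <<'E'
from plan import *
from h import *
R=Rtool(30,45); c=now(); print(rel(c,tcp(0,30,45)+[-.03,0,0],R),rel(c,tcp(0,30,45),R))
print(sensors.get_obs()['joint_pos'].round(1)); im=snap('wrist','w2.png')
W=viewer.camera_params('wrist')
for P in [(-83,40,56),(-83,-40,56),(-65,85,80),(-65,-85,80),(65,-85,80),(65,85,80)]: print(P,proj('wrist',cw(*(np.array(P)/1000)),W).round())
E
```

```text
clock: 3.48
tool_pos: [0.4326, 0.0418, 0.126]
orientation: [160.0, 21.4, 176.5]
force: [1.2, 0.8, 1.2]
opening: 0.0005
gripper_force: 0.0
([0.032, -0.025, 0.074], [-0.7, -0.8, -0.2]) ([0.004, -0.027, 0.085], [-0.7, -0.8, -0.2])
[ 20.5  -7.3 -44.6 -22.2 -27.1 -92.6]
(-83, 40, 56) [279. 196.]
(-83, -40, 56) [188. 205.]
(-65, 85, 80) [330. 223.]
(-65, -85, 80) [131. 252.]
(65, -85, 80) [145. 342.]
(65, 85, 80) [299. 304.]
```

View pics/w2.png

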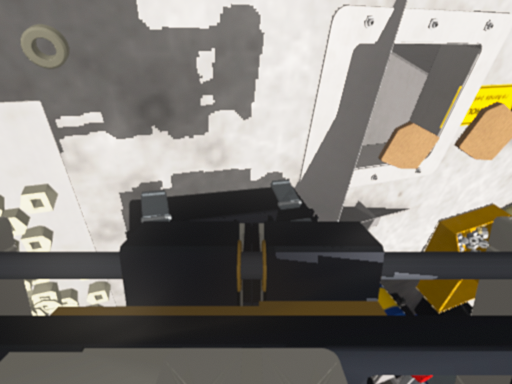

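```bash
python3 - <<'E'
from h import *
im=cv2.imread('pics/w2.png')[150:250,100:330]; W=viewer.camera_params('wrist')
g=cv2.convertScaleAbs(im,alpha=2.2,beta=25); g=cv2.resize(g,None,fx=3.4,fy=3.4,interpolation=cv2.INTER_CUBIC)
def dot(g,n,P,o,f,W,c): 
    u=(proj(n,cw(*(np.array(P)/1000)),W)-o)*f; cv2.circle(g,tuple(int(t) for t in u),3,c,-1)
t=cv2.imread('pics/top0.png')[140:212,335:425]; t=cv2.resize(cv2.convertScaleAbs(t,alpha=2.2,beta=25),None,fx=3.4,fy=3.4,interpolation=cv2.INTER_CUBIC)
for P,c in [((-83,40,56),(0,0,255)),((-83,-40,56),(0,0,255)),((-83,40,62),(0,255,255)),((-83,-40,62),(0,255,255)),((-65,85,80),(0,255,0)),((-65,-85,80),(0,255,0)),((65,85,80),(0,255,0)),((65,-85,80),(0,255,0)),((-65,85,0),(255,0,0)),((-65,-85,0),(255,0,0))]:
    dot(g,'wrist',P,(100,150),3.4,W,c); dot(t,'top',P,(335,140),3.4,None,c)
o=np.zeros((600,790,3),np.uint8); o[:340,:782]=g[:340,:782]; o[345:345+t.shape[0],:t.shape[1]]=t[:255]
cv2.imwrite('pics/ov.png',o)
E
```

```text
(no output)
```

View pics/ov.png

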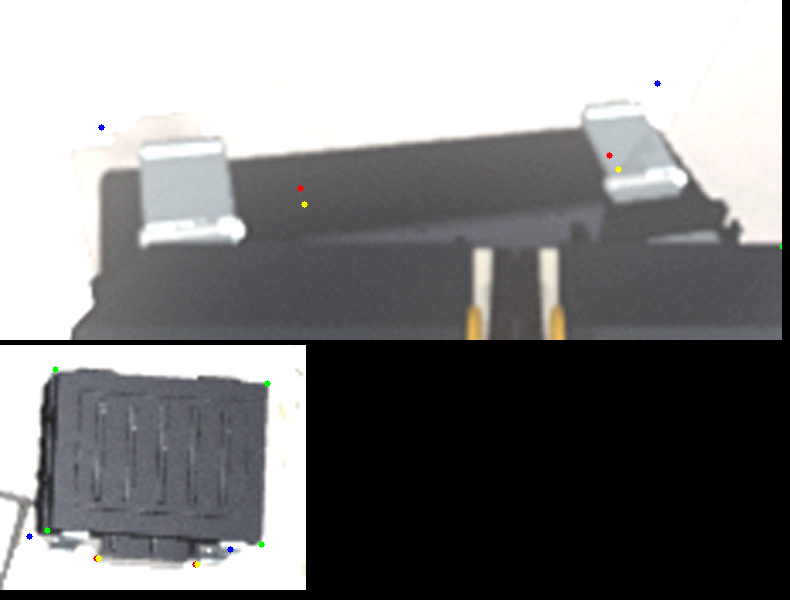

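```bash
python3 - <<'E'
from h import *
W=viewer.camera_params('wrist'); a=cv2.imread('pics/w2.png'); b=snap('wrist','w3.png')[:,:,::-1]; W2=viewer.camera_params('wrist')
o=sensors.get_obs(); print(o['tool_pos'].round(4),o['orientation'].round(2))
for im in (a,b):
  print([int(np.argmax(im[180:240,c].max(1)<70)+180) for c in (178,195,210,230,250,265)])
for w in (W,W2):
  print([proj('wrist',cw(-.065,y,0),w).round(1).tolist() for y in (-.05,0,.03)])
E
```

```text
[0.4353 0.0425 0.1284] [160.03  21.65 176.6 ]
[196, 194, 193, 191, 189, 188]
[193, 192, 190, 189, 187, 186]
[[168.7, 184.5], [219.1, 180.4], [246.9, 178.2]]
[[168.1, 183.1], [218.6, 179.1], [246.3, 177.0]]
```

```bash
python3 - <<'E'
from h import *
p=viewer.camera_params('top'); f=lambda x,y:(x/3.8+220-.4,y/3.8+120-.4); W=viewer.camera_params('wrist')
print({k:v for k,v in W.items() if k!='extrinsics'}, p.keys())
for t,w in [((417,498),(369,21)),((323,498),(433,22)),((417,275),(374,177))]:
    P=ray('top',*f(*t),.002,p); print(P.round(4),ray('wrist',*w,.002,W).round(4),proj('wrist',P,W).round(1),w)
print([proj('side',cw(*q),None).round(1).tolist() for q in [(-.065,.085,.08),(.065,.085,.08),(.065,-.085,.08),(-.065,-.085,.08)]])
im=cv2.imread('pics/side0.png')[120:180,225:310]; print(im.max(2)[::3,::3].tolist()[:0])
g=cv2.resize(cv2.convertScaleAbs(im,alpha=1.8,beta=15),None,fx=8,fy=8,interpolation=cv2.INTER_CUBIC)
for q in [(-.065,.085,.08),(.065,.085,.08),(.065,-.085,.08),(-.065,-.085,.08),(-.083,.04,.056),(-.083,-.04,.056)]:
    u=(proj('side',cw(*q))-(225,120)+.5)*8; cv2.circle(g,tuple(int(t) for t in u),3,(0,255,0),-1)
cv2.imwrite('pics/sidec.png',g)
E
```

```text
{'fx': 294.2754150339258, 'fy': 294.2754150339258, 'cx': 251.2236860164482, 'cy': 190.8836956088946} dict_keys(['fx', 'fy', 'cx', 'cy', 'extrinsics'])
[0.335  0.1811 0.002 ] [0.3399 0.1824 0.002 ] [369.5  14.2] (369, 21)
[0.3346 0.2516 0.002 ] [0.3389 0.2528 0.002 ] [434.   16.6] (433, 22)
[0.5027 0.1794 0.002 ] [0.512  0.2551 0.002 ] [323.7 178.6] (374, 177)
[[278.0, 154.4], [243.3, 149.0], [258.1, 132.1], [289.7, 136.6]]
[]
```

View pics/sidec.png

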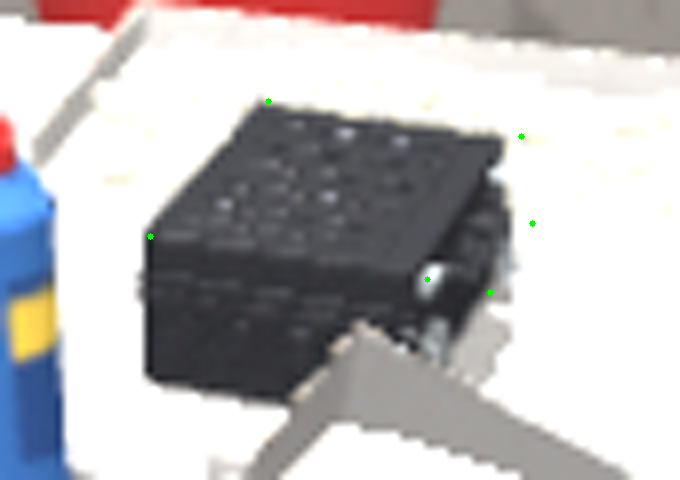

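```bash
sed -i 's/CASE=np.array(\[.550,.049\])/CASE=np.array([.555,.049])/' h.py; python3 - <<'E'
from plan import *
from h import *
R=Rtool(30,45); c=now(); t=tcp(0,30,45); print(c, t)
for dx in (-.035,-.02,-.012,-.004): print(rel(c,t+[dx,0,0],R))
def tri(u1,u2):
    A=[];b=[]
    for n,u in (('top',u1),('side',u2)):
        c=ray(n,*u,0); d=ray(n,*u,.1)-c; d/=np.linalg.norm(d); M=np.eye(3)-np.outer(d,d); A.append(M); b.append(M@c)
    return np.linalg.lstsq(np.vstack(A),np.hstack(b),rcond=None)[0].round(3)
print('panel',tri((342,185.4),(270,160.6)))
E
```

```text
(array([0.4352567 , 0.04248397, 0.12841333]), array([160.03435596,  21.65454084, 176.60261713])) [0.46648266 0.04379041 0.04182805]
([0.036, -0.026, 0.075], [-0.7, -0.6, -0.0])
([0.022, -0.027, 0.08], [-0.7, -0.6, -0.0])
([0.014, -0.028, 0.083], [-0.7, -0.6, -0.0])
([0.007, -0.028, 0.086], [-0.7, -0.6, -0.0])
panel [0.516 0.153 0.059]
```

```bash

python3 -m pendant '[[-1,[0.018,-0.013,0.038],[-0.7,-0.6,0]],[-1,[0.036,-0.026,0.075],[-0.7,-0.6,0]],[-1,[0.036,-0.026,0.075],[-0.7,-0.6,0]],[-1,[0.022,-0.027,0.08],[-0.7,-0.6,0]],[-1,[0.014,-0.028,0.083],[-0.7,-0.6,0]],[-1,[0.014,-0.028,0.083],[-0.7,-0.6,0]]]'
python3 - <<'E'
from plan import *
R=Rtool(30,45); c=now(); t=tcp(0,30,45); print(c, t)
for dx in (-.006,0,.006): print(rel(c,t+[dx,0,0],R))
E
```

```text
clock: 4.08
tool_pos: [0.4571, 0.0432, 0.0416]
orientation: [159.2, 22.3, 176.3]
force: [1.5, 0.2, 0.6]
opening: 0.0004
gripper_force: 0.0
(array([0.45705005, 0.04322242, 0.04160273]), array([159.23681766,  22.27422622, 176.34253892])) [0.46648266 0.04379041 0.04182805]
([-0.003, 0.0, 0.001], [0.0, 0.1, -0.0])
([-0.009, -0.0, 0.004], [0.0, 0.1, -0.0])
([-0.014, -0.001, 0.006], [0.0, 0.1, -0.0])
```

```bash

python3 -m pendant '[[-1,[-0.003,0,0.001],[0,0,0]],[-1,[-0.006,0,0.0025],[0,0,0]],[-1,[-0.009,0,0.004],[0,0,0]],[-1,[-0.009,0,0.004],[0,0,0]]]'
python3 -m pendant '[[-1,[-0.0025,0,0.001],[0,0,0]],[-1,[-0.005,0,0.002],[0,0,0]],[-1,[-0.005,0,0.002],[0,0,0]]]'
```

```text
clock: 4.42
tool_pos: [0.464, 0.0443, 0.041]
orientation: [159.2, 22.2, 176.3]
force: [-0.1, 0.5, -0.1]
opening: 0.0004
gripper_force: 0.0
clock: 4.67
tool_pos: [0.4672, 0.0446, 0.0399]
orientation: [159.2, 22.0, 176.3]
force: [-4.6, 0.9, 2.0]
opening: 0.0002
gripper_force: 1.6
```

```bash
python3 - <<'E'
from plan import *
R=Rtool(30,45); t0=tcp(0,30,45); c=(t0,R.as_euler('xyz',degrees=True))
for th in np.arange(.06,1.6,.06): print(round(th,2),[round(v,3) for v in rel(c,tcp(th,30,45),R)[0]])
E
```

```text
0.06 [-0.004, 0.003, -0.008]
0.12 [-0.008, 0.006, -0.015]
0.18 [-0.012, 0.008, -0.022]
0.24 [-0.017, 0.011, -0.029]
0.3 [-0.023, 0.013, -0.036]
0.36 [-0.028, 0.016, -0.042]
0.42 [-0.035, 0.018, -0.048]
0.48 [-0.041, 0.02, -0.053]
0.54 [-0.048, 0.022, -0.058]
0.6 [-0.056, 0.024, -0.063]
0.66 [-0.063, 0.026, -0.068]
0.72 [-0.071, 0.027, -0.072]
0.78 [-0.079, 0.028, -0.075]
0.84 [-0.087, 0.029, -0.078]
0.9 [-0.096, 0.03, -0.081]
0.96 [-0.104, 0.031, -0.083]
1.02 [-0.113, 0.032, -0.084]
1.08 [-0.122, 0.032, -0.085]
1.14 [-0.131, 0.032, -0.086]
1.2 [-0.14, 0.033, -0.086]
1.26 [-0.148, 0.032, -0.086]
1.32 [-0.157, 0.032, -0.085]
1.38 [-0.166, 0.032, -0.083]
1.44 [-0.175, 0.031, -0.082]
1.5 [-0.183, 0.03, -0.079]
1.56 [-0.191, 0.029, -0.076]
```

Contact with the lip is felt (−4.6 N in x). Now the first part of the lifting arc.

```bash

python3 -m pendant '[[-1,[-0.004,0.003,-0.008],[0,0,0]],[-1,[-0.008,0.006,-0.015],[0,0,0]],[-1,[-0.012,0.008,-0.022],[0,0,0]],[-1,[-0.017,0.011,-0.029],[0,0,0]],[-1,[-0.023,0.013,-0.036],[0,0,0]],[-1,[-0.028,0.016,-0.042],[0,0,0]],[-1,[-0.028,0.016,-0.042],[0,0,0]]]'
python3 - <<'E'
from plan import *
from h import *
print(tcp(.36,30,45)); snap('side','s2.png')
g=cv2.resize(cv2.convertScaleAbs(cv2.imread('pics/s2.png')[90:190,210:330],alpha=1.6,beta=10),None,fx=5,fy=5,interpolation=cv2.INTER_CUBIC)
cv2.imwrite('pics/s2c.png',g)
E
```

```text
clock: 5.25
tool_pos: [0.4772, 0.044, 0.0935]
orientation: [159.2, 22.1, 176.3]
force: [-2.8, -1.4, -1.4]
opening: 0.0002
gripper_force: 1.4
[0.47595121 0.0431947  0.09396464]
```

View pics/s2c.png

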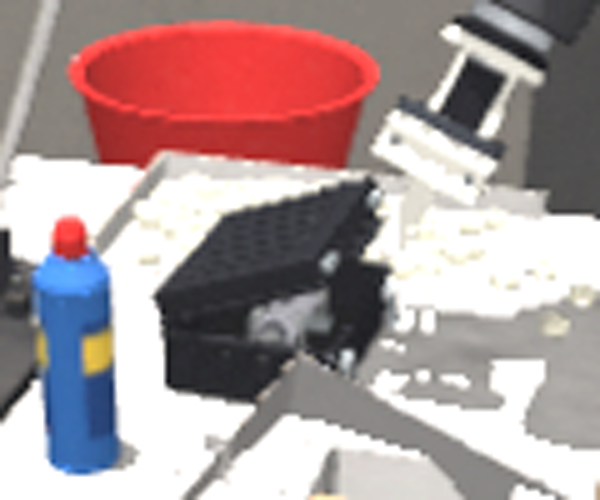

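The lid (crop (270,240)) is riding up on the fingers and the gauge inside is visible at (285,320). I'll carry on along the arc.

```bash

python3 -m pendant '[[-1,[-0.007,0.002,-0.006],[0,0,0]],[-1,[-0.013,0.004,-0.011],[0,0,0]],[-1,[-0.020,0.006,-0.016],[0,0,0]],[-1,[-0.028,0.008,-0.021],[0,0,0]],[-1,[-0.035,0.01,-0.026],[0,0,0]],[-1,[-0.043,0.011,-0.030],[0,0,0]],[-1,[-0.051,0.012,-0.033],[0,0,0]],[-1,[-0.059,0.013,-0.036],[0,0,0]],[-1,[-0.068,0.014,-0.039],[0,0,0]],[-1,[-0.076,0.015,-0.041],[0,0,0]]]'
python3 -m pendant '[[-1,[-0.009,0.001,-0.001],[0,0,0]],[-1,[-0.018,0.001,-0.002],[0,0,0]],[-1,[-0.027,0.001,-0.003],[0,0,0]],[-1,[-0.036,0.002,-0.003],[0,0,0]],[-1,[-0.044,0.001,-0.003],[0,0,0]],[-1,[-0.053,0.001,-0.002],[0,0,0]],[-1,[-0.058,0.001,-0.001],[0,0,0]],[-1,[-0.062,0.001,0.0],[0,0,0]]]'
python3 - <<'E'
from plan import *
print(tcp(1.38,30,45))
E
```

```text
clock: 6.13
tool_pos: [0.5325, 0.0396, 0.1625]
orientation: [159.2, 22.2, 176.3]
force: [0.6, 0.8, -0.4]
opening: 0.0004
gripper_force: 0.2
clock: 6.8
tool_pos: [0.5894, 0.0369, 0.1853]
orientation: [159.2, 22.1, 176.3]
force: [0.2, 0.5, -0.4]
opening: 0.0005
gripper_force: 0.0
[0.58617915 0.03625975 0.18714237]
```

```bash

python3 -m pendant '[[-1,[-0.007,0,0.002],[0,0,0]],[-1,[-0.014,-0.001,0.004],[0,0,0]],[-1,[-0.021,-0.002,0.006],[0,0,0]],[-1,[-0.028,-0.003,0.009],[0,0,0]],[-1,[-0.028,-0.003,0.009],[0,0,0]],[-1,[-0.028,-0.003,0.009],[0,0,0]],[-1,[-0.028,-0.003,0.009],[0,0,0]]]'
python3 - <<'E'
from h import *
snap('side','s3.png')
for th in (1.4,1.6,1.75): 
  for y in (-.04,.04): print(th,proj('side',cw(.065-.148*np.cos(th),y,.055+.148*np.sin(th))).round(1),proj('top',cw(.065-.148*np.cos(th),y,.055+.148*np.sin(th))).round(1))
g=cv2.resize(cv2.convertScaleAbs(cv2.imread('pics/s3.png')[80:190,200:340],alpha=1.6,beta=10),None,fx=5,fy=5,interpolation=cv2.INTER_CUBIC)
cv2.imwrite('pics/s3c.png',g)
E
```

```text
clock: 7.38
tool_pos: [0.6178, 0.0355, 0.1867]
orientation: [159.2, 22.1, 176.3]
force: [0.3, -0.3, -0.1]
opening: -0.0001
gripper_force: 0.0
1.4 [260.  106.6] [411.4 150.5]
1.4 [252.9 113.4] [378.8 148.4]
1.6 [252.5 105.1] [412.1 138.6]
1.6 [245.1 111.9] [379.5 136.5]
1.75 [246.9 105.1] [412.2 129.9]
1.75 [239.3 111.8] [379.6 127.9]
```

View pics/s3c.png

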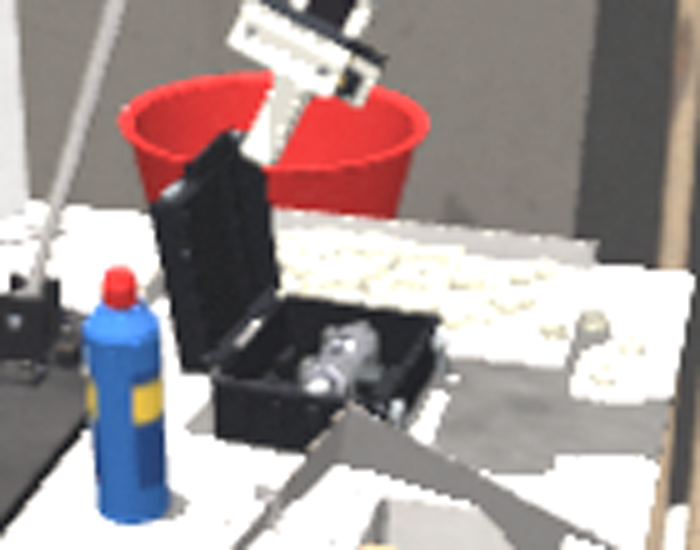

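The lid is fully back (crop (215,230)) and the fingers are clear of it. The gauge is exposed at (340,360). I'll retract and turn the tool for the grasp.

```bash
cat >> plan.py <<'E'
def Rg(yawy,t,sgn=1):
    """closing axis along dir yawy(deg, pointing away), tip tilted forward by t along it; sgn flips half turn"""
    f=np.array([np.cos(np.radians(yawy)),np.sin(np.radians(yawy)),0]); d=np.sin(np.radians(t))*f+np.array([0,0,-np.cos(np.radians(t))])
    y=sgn*(f-f@d*d); y/=np.linalg.norm(y); return Ro.from_matrix(np.c_[np.cross(y,d),y,d])
E
python3 - <<'E'
from plan import *
from h import *
q0=sensors.get_obs()['joint_pos']; N=cw(-.005,-.008,.036); print('nest',N,q0.round(1)); q=q0
c=now()
for s in (1,-1):
    q=q0
    for z,t,y in [(.30,0,CY),(.2,12,CY),(.025,12,CY)]:
        R=Rg(y,t,s); q,e=ik(np.r_[N[:2],z],R,q); print(s,z,q.round(0),round(e,4),R.as_euler('xyz',degrees=True).round(1),rel(c,np.r_[N[:2],z],R))
    for z in (.3,.03):
        q,e=ik([.456,.417,z],Rg(-20.8,0,s),q); print('pad',q.round(0),round(e,4))
E
```

```text
nest [0.54950754 0.04132974 0.036     ] [ 10.5   7.2 -20.  -24.1 -39.1 -84.5]
1 0.3 [  10.    8.   -3.  -16.  -76. -173.] 0.8643 [180.    0.   86.4] ([0.021, 0.048, -0.122], [33.5, 1.1, 91.6])
1 0.2 [  12.    5.  -20.  -19.  -50. -173.] 0.7451 [168.    0.   86.4] ([0.058, 0.015, -0.035], [24.2, -8.4, 90.4])
1 0.025 [  15.   17.  -32.  -23.  -25. -173.] 0.5532 [168.    0.   86.4] ([0.124, -0.043, 0.117], [24.2, -8.4, 90.4])
pad [  29.    3.  -16.  -54.  -49. -173.] 2.0501
pad [  40.   22.  -27.  -66.  -17. -173.] 1.3828
-1 0.3 [ 25.   7.  -8.   0. -75. -28.] 0.0 [-180.     0.   -93.6] ([0.021, 0.048, -0.122], [-1.1, 32.9, -83.9])
-1 0.2 [ 29.   3. -30.   9. -47. -38.] 0.0 [-168.     0.   -93.6] ([0.058, 0.015, -0.035], [8.3, 24.0, -87.0])
-1 0.025 [ 28.  16. -47.  21. -18. -51.] 0.0 [-168.     0.   -93.6] ([0.124, -0.043, 0.117], [8.3, 24.0, -87.0])
pad [ 61.  13.  -0.  -0. -77. -81.] 0.0
pad [ 61.  26. -20.  -0. -44. -81.] 0.0
```

```bash
python3 - <<'E'
from plan import *
c=now(); R=Rg(CY,0,-1); print(rel(c,[.55,.041,.25],R),rel(c,[.50,.041,.31],R))
E
```

```text
([0.039, 0.031, -0.078], [-1.1, 32.9, -83.9]) ([0.063, 0.054, -0.149], [-1.1, 32.9, -83.9])
```

```bash

python3 -m pendant '[[-1,[0.02,0.015,-0.03],[0,0,0]],[-1,[0.04,0.03,-0.06],[0,0,0]],[-1,[0.05,0.04,-0.09],[0,2.3,-6]],[-1,[0.06,0.05,-0.12],[0,4.6,-12]],[0.1,[0.063,0.054,-0.149],[0,7,-18]],[0.1,[0.063,0.054,-0.149],[0,9.4,-24]],[0.1,[0.063,0.054,-0.149],[0,11.7,-30]],[0.1,[0.063,0.054,-0.149],[0,14,-36]],[0.1,[0.063,0.054,-0.149],[0,16.4,-42]],[0.1,[0.063,0.054,-0.149],[0,18.8,-48]]]'
python3 - <<'E'
from plan import *
c=now(); R=Rg(CY,0,-1); print(rel(c,[.52,.041,.30],R))
E
```

```text
clock: 8.27
tool_pos: [0.4998, 0.0405, 0.3105]
orientation: [176.7, 13.0, -129.9]
force: [-0.6, 0.2, -0.4]
opening: 0.0348
gripper_force: 0.0
([-0.011, -0.016, 0.012], [-0.9, 13.6, -35.8])
```

```bash

python3 -m pendant '[[0.1,[-0.003,-0.004,0.003],[0,2.7,-7]],[0.1,[-0.006,-0.008,0.006],[0,5.3,-14]],[0.1,[-0.009,-0.012,0.009],[0,8,-21]],[0.1,[-0.011,-0.016,0.012],[-0.5,10.5,-28]],[0.1,[-0.011,-0.016,0.012],[-0.9,13.6,-35.8]],[0.1,[-0.011,-0.016,0.012],[-0.9,13.6,-35.8]],[0.1,[-0.011,-0.016,0.012],[-0.9,13.6,-35.8]],[0.1,[-0.011,-0.016,0.012],[-0.9,13.6,-35.8]]]'
cat > seg.py <<'E'
from h import *
W=viewer.camera_params('wrist'); snap('wrist','w4.png'); im=cv2.imread('pics/w4.png')
q=np.array([proj('wrist',cw(x,y,.05),W) for x,y in [(-.056,-.076),(-.056,.076),(.056,.076),(.056,-.076)]])
print(q.round().tolist())
m=np.zeros(im.shape[:2],np.uint8); cv2.fillPoly(m,[q.astype(int)],255)
v=cv2.cvtColor(im,cv2.COLOR_BGR2GRAY)
b=((v>75)&(m>0)).astype(np.uint8)
n,l,st,ce=cv2.connectedComponentsWithStats(b)
for i in range(1,n):
    if st[i,4]>80:
        k=cv2.findContours((l==i).astype(np.uint8),0,2)[0][0]; r=cv2.minAreaRect(k); P=cv2.boxPoints(r)
        print(st[i],ce[i].round(1),r,'ctr@.036',ray('wrist',*r[0],.036,W).round(4)); print([ray('wrist',*u,.036,W).round(3)[:2].tolist() for u in P])
c=im[:,:].copy(); print('nest px',proj('wrist',cw(-.005,-.008,.036),W).round(1))
for P in [(-5,-8,36),(-65,-85,54),(-65,85,54),(65,85,54),(65,-85,54),(-5,21,50),(-5,-37,50)]:
    u=proj('wrist',cw(*(np.array(P)/1000)),W); cv2.circle(c,tuple(int(t) for t in u),2,(0,0,255),-1)
cv2.imwrite('pics/w4o.png',cv2.convertScaleAbs(cv2.resize(c,(800,600)),alpha=1.6,beta=10))
E
python3 seg.py
```

```text
clock: 8.93
tool_pos: [0.5202, 0.0417, 0.2999]
orientation: [-180.0, 0.1, -93.9]
force: [0.2, 0.2, 0.0]
opening: 0.0481
gripper_force: 0.0
[[268.0, 113.0], [267.0, 219.0], [192.0, 220.0], [185.0, 114.0]]
[190 113  21  28 494] [200.2 124.9] ((200.0, 126.5), (27.0, 20.0), 90.0) ctr@.036 [ 0.5901 -0.0118  0.036 ]
[[0.602, -0.031], [0.574, -0.029], [0.578, 0.008], [0.606, 0.006]]
[225 114  10  14 133] [229.5 120.5] ((229.5, 120.5), (13.0, 9.0), 90.0) ctr@.036 [ 0.548  -0.0171  0.036 ]
[[0.553, -0.026], [0.541, -0.025], [0.542, -0.008], [0.555, -0.009]]
[ 215  132   35   83 1632] [230.7 167.9] ((232.0, 173.0), (82.0, 34.0), 90.0) ctr@.036 [0.5509 0.0579 0.036 ]
[[0.57, -0.003], [0.522, 0.0], [0.53, 0.123], [0.582, 0.12]]
nest px [232.  161.8]
```

The segmentation agrees: the gauge centreline is within 2 mm of the nest estimate in x and its ends match in y. I'll tilt 12° and descend.

```bash
python3 - <<'E'
from plan import *
c=now(); R=Rg(CY,12,-1); c2=([.553,.041,.2],R.as_euler('xyz',degrees=True)); print(rel(c,[.553,.041,.2],R)); print(rel(c2,[.553,.041,.06],R),rel(c2,[.553,.041,.025],R))
E
```

```text
([-0.002, -0.033, 0.1], [12.0, 0.1, -0.4])
([0.0, 0.029, 0.137], [0.0, -0.0, -0.0]) ([0.0, 0.036, 0.171], [0.0, -0.0, -0.0])
```

```bash

python3 -m pendant '[[0,[0,-0.008,0.02],[6,0,0]],[0,[-0.001,-0.02,0.05],[12,0.1,-0.4]],[0,[-0.002,-0.028,0.08],[12,0.1,-0.4]],[0,[-0.002,-0.033,0.1],[12,0.1,-0.4]],[0,[-0.002,-0.033,0.1],[12,0.1,-0.4]],[0,[-0.002,-0.033,0.1],[12,0.1,-0.4]]]'
python3 - <<'E'
from plan import *
c=now(); R=Rg(CY,12,-1);print(rel(c,[.553,.041,.06],R),rel(c,[.553,.041,.025],R))
E
```

```text
clock: 9.48
tool_pos: [0.5534, 0.0407, 0.2002]
orientation: [-168.0, -0.1, -93.6]
force: [0.6, 0.6, 0.6]
opening: 0.0439
gripper_force: 0.0
([-0.0, 0.029, 0.137], [0.0, -0.1, 0.0]) ([-0.001, 0.037, 0.171], [0.0, -0.1, 0.0])
```

```bash

python3 -m pendant '[[0,[0,0.005,0.025],[0,0,0]],[0,[0,0.011,0.05],[0,0,0]],[0,[0,0.016,0.075],[0,0,0]],[0,[0,0.021,0.1],[0,0,0]],[0,[0,0.025,0.12],[0,0,0]],[0,[0,0.029,0.137],[0,0,0]],[0,[0,0.029,0.137],[0,0,0]]]'
python3 -m pendant '[[0,[0,0.002,0.010],[0,0,0]],[0,[0,0.004,0.02],[0,0,0]],[0,[0,0.006,0.028],[0,0,0]],[0,[0,0.0075,0.034],[0,0,0]],[0,[0,0.0075,0.034],[0,0,0]],[0,[0,0.0075,0.034],[0,0,0]]]'
```

```text
clock: 10.07
tool_pos: [0.5535, 0.0405, 0.0588]
orientation: [-168.1, -0.1, -93.6]
force: [-0.6, -0.8, -0.5]
opening: 0.0438
gripper_force: 0.0
clock: 10.57
tool_pos: [0.5545, 0.0413, 0.0264]
orientation: [-167.9, -0.0, -93.5]
force: [0.4, 0.0, 0.2]
opening: 0.0439
gripper_force: 0.0
```

No contact on the way down. Closing the gripper.

```bash

python3 -m pendant '[[-0.8,[0,0,0],[0,0,0]],[-0.8,[0,0,0],[0,0,0]],[-0.8,[0,0,0],[0,0,0]],[-0.8,[0,0,0],[0,0,0]],[-0.8,[0,0,0],[0,0,0]],[-0.8,[0,0,0],[0,0,0]]]'
```

```text
clock: 11.07
tool_pos: [0.5536, 0.0413, 0.0257]
orientation: [-167.9, -0.0, -93.5]
force: [-4.6, 1.2, 5.9]
opening: 0.0285
gripper_force: 30.0
```

```bash

python3 -m pendant '[[-0.8,[0,-0.002,-0.008],[0,0,0]],[-0.8,[0,-0.003,-0.016],[0,0,0]],[-0.8,[0,-0.005,-0.024],[0,0,0]],[-0.8,[0,-0.007,-0.034],[0,0,0]],[-0.8,[0,-0.0095,-0.045],[0,0,0]],[-0.8,[0,-0.013,-0.06],[0,0,0]],[-0.8,[0,-0.016,-0.075],[0,0,0]],[-0.8,[0,-0.02,-0.095],[0,0,0]],[-0.8,[0,-0.025,-0.12],[0,0,0]],[-0.8,[0,-0.031,-0.145],[0,0,0]]]'
python3 -m pendant '[[-0.8,[0,-0.007,-0.03],[0,0,0]],[-0.8,[0,-0.013,-0.06],[0,0,0]],[-0.8,[0,-0.019,-0.09],[0,0,0]],[-0.8,[0,-0.019,-0.09],[0,0,0]],[-0.8,[0,-0.019,-0.09],[0,0,0]]]'
python3 - <<'E'
from h import *
snap('side','s5.png'); im=cv2.imread('pics/s5.png')
p=viewer.camera_params('top'); t=snap('top','t5.png')[:,:,::-1]
# pad in top image
for im,n in ((t,'top'),):
    hsv=cv2.cvtColor(np.ascontiguousarray(im),cv2.COLOR_BGR2HSV); m=cv2.inRange(hsv,(8,60,80),(20,190,230)); m[:, :225]=0; m[:,272:]=0
    k=max(cv2.findContours(m,0,2)[0],key=cv2.contourArea)
    w=np.array([ray(n,*q[0],.008,p)[:2]*1000 for q in k],np.float32); r=cv2.minAreaRect(w); print(r, cv2.contourArea(w), np.mean(w,0))
    M=cv2.moments(k); print(ray(n,M['m10']/M['m00'],M['m01']/M['m00'],.008,p))
E
```

```text
clock: 11.9
tool_pos: [0.5525, 0.041, 0.1737]
orientation: [-168.1, -0.1, -93.5]
force: [0.5, 0.1, -3.2]
opening: 0.028
gripper_force: 30.0
clock: 12.32
tool_pos: [0.5539, 0.0417, 0.267]
orientation: [-167.8, 0.1, -93.5]
force: [0.3, 0.4, -2.7]
opening: 0.028
gripper_force: 30.0
((457.18695068359375, 416.928955078125), (91.98274993896484, 67.49462890625), 69.29081726074219) 5332.488320243545 [457.12274 420.38983]
[0.45730455 0.41783883 0.008     ]
```

```bash
python3 - <<'E'
from plan import *
c=now(); R=Rg(-20.8,0,-1); print(rel(c,[.461,.418,.25],R))
E
```

```text
([-0.371, 0.115, -0.01], [-11.8, 1.7, 17.2])
```

```bash

python3 -m pendant '[[-0.8,[-0.02,0.006,-0.005],[-1.2,0.2,1.7]],[-0.8,[-0.05,0.016,-0.01],[-2.4,0.3,3.4]],[-0.8,[-0.085,0.027,-0.01],[-4,0.5,5.1]],[-0.8,[-0.12,0.038,-0.01],[-5,0.7,6.9]],[-0.8,[-0.155,0.048,-0.01],[-6,0.8,8.6]],[-0.8,[-0.19,0.059,-0.01],[-7,1,10.3]],[-0.8,[-0.225,0.07,-0.01],[-8.3,1.2,12]],[-0.8,[-0.26,0.081,-0.01],[-9.5,1.4,13.8]],[-0.8,[-0.295,0.092,-0.01],[-10.6,1.5,15.5]],[-0.8,[-0.325,0.101,-0.01],[-11.8,1.7,17.2]]]'
python3 - <<'E'
from plan import *
c=now(); R=Rg(-20.8,0,-1); print(rel(c,[.461,.418,.20],R))
E
```

```text
clock: 13.25
tool_pos: [0.471, 0.3734, 0.2515]
orientation: [-180.0, -0.1, -110.8]
force: [0.4, -0.2, -2.9]
opening: 0.0285
gripper_force: 30.0
([-0.038, 0.025, 0.051], [-0.0, -0.1, 0.0])
```

```bash
cat > pad.py <<'E'
from h import *
W=viewer.camera_params('wrist'); im=np.ascontiguousarray(snap('wrist','w6.png')[:,:,::-1]); o=sensors.get_obs(); print(o['tool_pos'].round(4),o['force'].round(1))
hsv=cv2.cvtColor(im,cv2.COLOR_BGR2HSV); m=cv2.inRange(hsv,(8,60,80),(20,200,240))
for k in cv2.findContours(m,0,2)[0]:
    if cv2.contourArea(k)>150:
        w=np.array([ray('wrist',*q[0],.008,W)[:2]*1000 for q in k],np.float32); r=cv2.minAreaRect(w); print(cv2.boundingRect(k),[np.round(x,1) for x in r],cv2.contourArea(w).__round__())
print(proj('wrist',[.461,.418,.008],W).round())
E
python3 pad.py
```

```text
[0.4708 0.3779 0.2505] [ 3.8  6.4 -0.9]
(271, 156, 24, 64) [array([439.4, 421.7]), array([93.4, 30.2]), np.float64(76.9)] 1764
(211, 69, 41, 60) [array([467.1, 283.6]), array([74.3, 51.6]), np.float64(67.1)] 3209
[270. 190.]
```

```bash
python3 - <<'E'
from h import *
W=viewer.camera_params('wrist'); im=cv2.imread('pics/w6.png')
m=cv2.inRange(cv2.cvtColor(im,cv2.COLOR_BGR2HSV),(8,60,80),(20,200,240))
for k in cv2.findContours(m,0,2)[0]:
    if cv2.contourArea(k)>150 and cv2.boundingRect(k)[0]>260:
        w=np.array([ray('wrist',*q[0],.008,W)[:2]*1000 for q in k])
        for yaw in (-18,-20.8,-23):
            c,s=np.cos(np.radians(yaw)),np.sin(np.radians(yaw)); ex=np.array([c,s]); ey=np.array([-s,c])
            a,b=w@ex,w@ey; mid=(b.min()+b.max())/2; print(yaw,np.percentile(a,[0,10,25,50]).round(1),b.min().round(1),b.max().round(1),'ctr',(ex*(np.percentile(a,5)+35)+ey*mid).round(1))
E
```

```text
-18 [273.  274.8 277.8 285.9] 495.5 588.2 ctr [461.9 419.7]
-20.8 [247.1 248.  250.9 261.3] 509.6 601.8 ctr [461.5 419.2]
-23 [225.5 227.  228.3 240.5] 519.3 611.6 ctr [461.2 418.5]
```

```bash
python3 - <<'E'
from plan import *
c=now(); R=Rg(-20.8,0,-1); print(c,rel(c,[.460,.418,.06],R))
E
```

```text
(array([0.47077826, 0.37785147, 0.25045032]), array([ 1.79898763e+02, -8.16091229e-02, -1.10810052e+02])) ([-0.034, 0.024, 0.19], [0.1, -0.1, -0.0])
```

```bash

python3 -m pendant '[[-0.8,[-0.012,0.008,0.02],[0,0,0]],[-0.8,[-0.024,0.016,0.045],[0,0,0]],[-0.8,[-0.034,0.024,0.07],[0,0,0]],[-0.8,[-0.034,0.024,0.1],[0,0,0]],[-0.8,[-0.034,0.024,0.13],[0,0,0]],[-0.8,[-0.034,0.024,0.155],[0,0,0]],[-0.8,[-0.034,0.024,0.175],[0,0,0]],[-0.8,[-0.034,0.024,0.19],[0,0,0]],[-0.8,[-0.034,0.024,0.19],[0,0,0]]]'
python3 - <<'E'
from plan import *
from h import *
c=now(); R=Rg(-20.8,0,-1); print(c,rel(c,[.460,.418,.02],R))
snap('wrist','w7.png'); im=cv2.resize(cv2.imread('pics/w7.png'),(800,600)); cv2.imwrite('pics/w7o.png',im)
E
```

```text
clock: 14.05
tool_pos: [0.4604, 0.4091, 0.0584]
orientation: [180.0, -0.4, -110.8]
force: [-0.8, -1.5, -3.6]
opening: 0.0284
gripper_force: 30.0
(array([0.46039474, 0.40909044, 0.05841281]), array([ 179.98395073,   -0.42776502, -110.77528706])) ([-0.008, 0.004, 0.038], [0.0, -0.4, 0.0])
```

View pics/w7o.png

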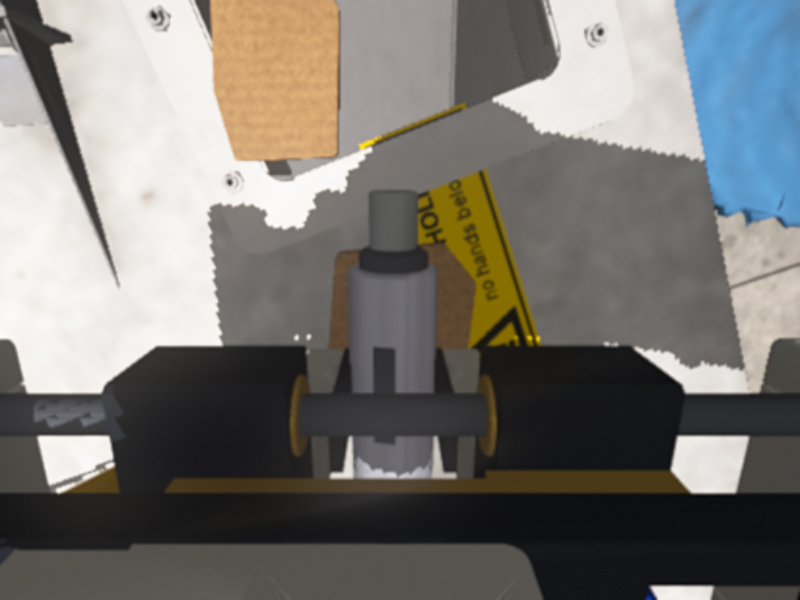

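The gauge sits squarely in the pads with the card under it: pad edge at row 250, handle end at about (392,268). A quick check of both offsets before lowering.

```bash
python3 - <<'E'
from plan import *
from h import *
W=viewer.camera_params('wrist'); f=.64; c,s=np.cos(np.radians(-20.8)),np.sin(np.radians(-20.8)); ex=np.array([c,s]); ey=np.array([-s,c]); o=np.array([.460,.418])
for n,u,v,z in [('padend',400,250,.008),('padL',332,300,.008),('padR',476,300,.008),('handle end',392,268,.076),('handle L',350,300,.069),('handle R',435,300,.069)]:
    P=ray('wrist',u*f,v*f,z,W)[:2]-o; print(n,(P@ex).round(4),(P@ey).round(4))
cc=now(); print(cc[0],((cc[0][:2]-o)@ex).round(4),((cc[0][:2]-o)@ey).round(4))
E
```

```text
padend 0.002 -0.0446
padL 0.0344 -0.0204
padR -0.0345 -0.0206
handle end 0.0056 -0.0502
handle L 0.0199 -0.0376
handle R -0.0091 -0.0376
[0.46132232 0.41011375 0.06069984] 0.004 -0.0069
```

```bash
python3 - <<'E'
from plan import *
c=now(); R=Rg(-20.8,0,-1); print(rel(c,[.461,.423,.022],R),rel(c,[.461,.423,.012],R))
E
```

```text
([-0.012, 0.005, 0.039], [-0.0, -0.3, 0.1]) ([-0.012, 0.005, 0.049], [-0.0, -0.3, 0.1])
```

```bash

python3 -m pendant '[[-0.8,[-0.006,0.003,0.005],[0,0,0]],[-0.8,[-0.012,0.005,0.012],[0,0,0]],[-0.8,[-0.012,0.005,0.02],[0,-0.3,0]],[-0.8,[-0.012,0.005,0.027],[0,-0.3,0]],[-0.8,[-0.012,0.005,0.033],[0,-0.3,0]],[-0.8,[-0.012,0.005,0.039],[0,-0.3,0]],[-0.8,[-0.012,0.005,0.039],[0,-0.3,0]],[-0.8,[-0.012,0.005,0.039],[0,-0.3,0]]]'
python3 -m pendant '[[-0.8,[0,0,0.002],[0,0,0]],[-0.8,[0,0,0.004],[0,0,0]],[-0.8,[0,0,0.006],[0,0,0]],[-0.8,[0,0,0.008],[0,0,0]],[-0.8,[0,0,0.008],[0,0,0]],[-0.8,[0,0,0.008],[0,0,0]]]'
```

```text
clock: 14.77
tool_pos: [0.4622, 0.425, 0.0247]
orientation: [-179.9, 0.3, -110.7]
force: [0.7, 0.2, -2.9]
opening: 0.0281
gripper_force: 30.0
clock: 15.27
tool_pos: [0.4623, 0.4253, 0.0169]
orientation: [-179.9, 0.4, -110.7]
force: [-0.5, -0.1, -1.5]
opening: 0.0284
gripper_force: 30.0
```

```bash

python3 -m pendant '[[-0.8,[0,0,0.001],[0,0,0]],[-0.8,[0,0,0.002],[0,0,0]],[-0.8,[0,0,0.003],[0,0,0]],[-0.8,[0,0,0.003],[0,0,0]]]'
python3 -m pendant '[[-0.8,[0,0,0.001],[0,0,0]],[-0.8,[0,0,0.002],[0,0,0]],[-0.8,[0,0,0.002],[0,0,0]]]'
```

```text
clock: 15.6
tool_pos: [0.4623, 0.4252, 0.0138]
orientation: [-179.9, 0.4, -110.7]
force: [-0.7, 1.1, -2.4]
opening: 0.0284
gripper_force: 30.0
clock: 15.85
tool_pos: [0.4625, 0.4255, 0.0124]
orientation: [-179.9, 0.4, -110.7]
force: [-1.6, -0.6, 1.9]
opening: 0.0281
gripper_force: 30.0
```

Touchdown is felt (force went from −2.4 to +1.9 N). Releasing and backing off straight up.

```bash

python3 -m pendant '[[-0.25,[0,0,0],[0,0,0]],[-0.1,[0,0,0],[0,0,0]],[0.1,[0,0,0],[0,0,0]],[0.2,[0,0,0],[0,0,0]],[0.2,[0,0,0],[0,0,0]],[0.2,[0,0,0],[0,0,0]]]'
python3 -m pendant '[[0.2,[0,0,-0.01],[0,0,0]],[0.2,[0,0,-0.025],[0,0,0]],[0.2,[0,0,-0.05],[0,0,0]],[0.2,[0,0,-0.08],[0,0,0]],[0.2,[0,0,-0.115],[0,0,0]],[0.2,[0,0,-0.15],[0,0,0]],[0.2,[0.03,0,-0.18],[0,0,0]],[0.2,[0.06,0,-0.2],[0,0,0]],[0.2,[0.09,0,-0.2],[0,0,0]],[0.2,[0.09,0,-0.2],[0,0,0]]]'
python3 - <<'E'
from h import *
o=np.array([.460,.418])
t=snap('top','t8.png')[:,:,::-1].astype(int); t0=cv2.imread('pics/top0.png').astype(int)
p=viewer.camera_params('top')
c,s=np.cos(np.radians(-20.8)),np.sin(np.radians(-20.8)); ex=np.array([c,s]); ey=np.array([-s,c])
d=(np.abs(t-t0).max(2)>25).astype(np.uint8); d[:,:215]=0; d[:,285:]=0; d[:185]=0; d[235:]=0
n,l,st,ce=cv2.connectedComponentsWithStats(d)
for i in range(1,n):
    if st[i,4]>40:
        k=max(cv2.findContours((l==i).astype(np.uint8),0,2)[0],key=cv2.contourArea); r=cv2.minAreaRect(k); print(st[i],r)
        for u in cv2.boxPoints(r): P=ray('top',*u,.022,p)[:2]-[.4573,.4178]; print((P@ex).round(3),(P@ey).round(3))
cv2.imwrite('pics/t8c.png',t[150:260,190:320])
# wrist view
import pad
E
```

```text
clock: 16.35
tool_pos: [0.4624, 0.4254, 0.0121]
orientation: [-179.9, 0.4, -110.7]
force: [0.3, -0.2, 0.3]
opening: 0.0517
gripper_force: 0.0
clock: 17.18
tool_pos: [0.4281, 0.3366, 0.2144]
orientation: [-179.9, 0.6, -110.8]
force: [-0.4, 0.1, -1.1]
opening: 0.0526
gripper_force: 0.0
[ 218  185   67   50 1760] ((251.0, 209.5), (49.0, 66.0), 90.0)
0.03 0.099
0.097 -0.077
-0.032 -0.126
-0.099 0.048
[0.4295 0.3394 0.2132] [-0.3  0.   0.9]
(185, 307, 96, 8) [array([532. , 527.5]), array([ 12.1, 138.5]), np.float64(69.4)] 1163
(226, 196, 22, 56) [array([478. , 402.2]), array([80.9, 25. ]), np.float64(63.6)] 1628
(260, 194, 18, 59) [array([434.1, 417.9]), array([84.6, 21.4]), np.float64(75.0)] 1113
(186, 106, 43, 61) [array([467.6, 283.2]), array([72.5, 50.9]), np.float64(69.3)] 3054
[251. 230.][ WARN:0@0.566] global loadsave.cpp:1063 imwrite_ Unsupported depth image for selected encoder is fallbacked to CV_8U.
```

```bash
python3 - <<'E'
from h import *
W=viewer.camera_params('wrist'); im=snap('wrist','w9.png').astype(int)
o=np.array([.4605,.419]); c,s=np.cos(np.radians(-20.8)),np.sin(np.radians(-20.8)); ex=np.array([c,s]); ey=np.array([-s,c])
pt=lambda a,b,z: tuple(int(round(t)) for t in proj('wrist',[*(o+ex*a+ey*b),z],W)[::-1])
print('along',[(b,*im[pt(0,b/1000,.034)]) for b in range(-84,88,4)])
for b in (-30,0,30):
  print('across',b,[(a,*im[pt(a/1000,b/1000,.022)]) for a in range(-24,26,3)])
E
```

```text
along [(-84, np.int64(233), np.int64(229), np.int64(226)), (-80, np.int64(231), np.int64(229), np.int64(226)), (-76, np.int64(237), np.int64(208), np.int64(12)), (-72, np.int64(197), np.int64(162), np.int64(14)), (-68, np.int64(120), np.int64(99), np.int64(28)), (-64, np.int64(77), np.int64(71), np.int64(53)), (-60, np.int64(178), np.int64(177), np.int64(176)), (-56, np.int64(179), np.int64(178), np.int64(177)), (-52, np.int64(178), np.int64(180), np.int64(178)), (-48, np.int64(177), np.int64(177), np.int64(175)), (-44, np.int64(128), np.int64(127), np.int64(125)), (-40, np.int64(86), np.int64(83), np.int64(88)), (-36, np.int64(126), np.int64(123), np.int64(126)), (-32, np.int64(200), np.int64(197), np.int64(203)), (-28, np.int64(199), np.int64(195), np.int64(203)), (-24, np.int64(199), np.int64(195), np.int64(202)), (-20, np.int64(199), np.int64(196), np.int64(203)), (-16, np.int64(201), np.int64(198), np.int64(205)), (-12, np.int64(117), np.int64(114), np.int64(115)), (-8, np.int64(109), np.int64(104), np.int64(106)), (-4, np.int64(107), np.int64(103), np.int64(104)), (0, np.int64(
[... 2954 characters left out ...]
, np.int64(70), np.int64(62)), (-15, np.int64(77), np.int64(71), np.int64(64)), (-12, np.int64(79), np.int64(72), np.int64(65)), (-9, np.int64(79), np.int64(73), np.int64(65)), (-6, np.int64(80), np.int64(74), np.int64(67)), (-3, np.int64(83), np.int64(76), np.int64(69)), (0, np.int64(82), np.int64(76), np.int64(70)), (3, np.int64(84), np.int64(77), np.int64(72)), (6, np.int64(85), np.int64(79), np.int64(74)), (9, np.int64(86), np.int64(80), np.int64(74)), (12, np.int64(86), np.int64(80), np.int64(75)), (15, np.int64(87), np.int64(81), np.int64(76)), (18, np.int64(86), np.int64(80), np.int64(75)), (21, np.int64(88), np.int64(82), np.int64(77)), (24, np.int64(89), np.int64(83), np.int64(79))]
```

```bash
python3 - <<'E'
from h import *
a=cv2.imread('pics/s3.png').astype(int)[105:155,230:255]; b=snap('side','s9.png')[:,:,::-1].astype(int)[105:155,230:255]
print('lid diff',np.abs(a-b).mean(), 'dark frac',(a.max(2)<60).mean().round(2),(b.max(2)<60).mean().round(2))
d=lambda im:im
o=sensors.get_obs(); print(o['tool_pos'],o['force'].round(1))
if np.abs(a-b).mean()<12: print(workorder.close_job())
E
```

```text
lid diff 4.782666666666667 dark frac 0.72 0.73
[0.42985437 0.34041703 0.21196586] [ 0.4  0.4 -0.1]
the job is handed in; nothing more can be done
None
```

I handed the job in at about 17 s of the 61 s. The lid stood open against its stop, and the gauge lay along the card pad, let go, within about 5 mm of its centre by my wrist-camera measurement; the judge's verdict was not shown.

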